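Park the anvil tools on their outline boards

ROBOT

A 7-joint arm with a two-finger parallel gripper is mounted at the origin on the work surface. World frame = base frame: x ahead of the robot, y to its left, z up, the work surface at z = 0. Lengths are in mm, angles in rad, forces in N, time in s.
With the tool pointing down it reaches from about 425 to 950 mm from the base axis. Payload 16.7 kg.
Tool frame: the origin (TCP) lies where the fingers leave the gripper's body, on its centre line; the fingertips stand 97 mm ahead of it and the grasp point (between the pads) lies 78 mm ahead of it; z points along the fingers, y is the line along which they close (so a half turn about z gives the same grasp; the last joint's range is limited). The gripper opens to 94 mm and grips with 3 to 60 N. Pads are 16 mm wide; open, the fingers measure 119 mm over their backs; the gripper's body (75 mm by 177 mm) begins 78 mm behind the grasp point.
Start: joints at [-1.413, 0.426, 0.074, 1.606, -0.034, 1.111, -0.067], TCP at [204.508, 643.24, 302.667] pointing down, gripper open.
Joint ranges: [-2.85, 2.85], [-0.5, 2.14], [-1.23, 1.37], [0.21, 2.46], [-1.02, 4.16], [0.16, 2.05], [-2.73, 2.73]. Speed limits (rad/s): [1.89, 1.89, 2.39, 2.39, 3.01, 3.01, 3.01].

INTERFACE

Orientations are given as a 3x3 rotation matrix whose columns are the frame's x, y, z axes.
In Python, from workcell import manip, eyes, ticket, models gives the robot as it stands.
- The arm moves only by the tool apply_moves, never from a script. Its argument "moves" is a list of rows, each a list of 4 numbers: the shift along the tool's x, y, z in mm, then the turn about the tool's z in rad. In form: [[tx, ty, tz, roll], ...]. A call has 1 to 20 rows; each row is the pose to reach, as a shift and turn from the pose commanded when the call began, along the tool's axes at that moment; what a row does not reach only later rows make up. A row lasts 1/8 s, in which the tool goes at most 62.5 mm and 10.7 degrees, less where a joint would pass 70% of its speed; a pose out of reach is approached as far as the arm can. A call with a gripper value outside its range is refused whole. "gripper" is the gripper's target within -1 to 1 (shut at 1, half-way at 0, fully open at -1), set as the call begins (left out, the last holds). The fingers move at their own pace and stop on an object; the grip force is fixed at half the most. Time passes only in rows, so rows that repeat a pose let the fingers close. It gives the time, the measured TCP pose, the force, the opening and the grip force at its end, in the units of the state.
- manip.state(): the state, without advancing time (a new reading comes with each control period).
- eyes.camera(name): name is "scene" or "top"; returns a dict with "color" (480x640x3 uint8, blue, green, red), "mtx" (3x3 intrinsics, pixels), "distortion" ([k1, k2, p1, p2, k3] as OpenCV has them; the pictures are not rectified), "R" (3x3) and "t" (3): a world point X has camera coordinates R X + t. Camera axes: x right, y down, z forward; pixel columns grow to the right and rows downward; lengths in mm; the calibration is good to about 2 mm. A picture is of the moment at which its call begins. There is no depth.
- ticket.hand_in(): hands the job in; it is judged then, once.
Trained networks look in a picture, given as the dict that the camera call returned (one of the last four; its "shot" number tells which), for a name from the list of things; names that differ only in an ending like _2 or _b are one class to them, and where a whole thing is asked for, a point or a joint stands for the part that bears it (a point fixed in the world has none). Each returns a list of dicts, best first, with "conf" (0 to 1); they miss things now and then, are a little off and sometimes report something else, mostly with a low value. They report only what shows in the picture. A call takes as long as a camera call. They do not tell look-alikes from the thing itself.
- models.spot_in(picture, label): "pixel" ([row, column] in pixels, amid what is visible of it).
- models.cut_out(picture, label): "region" (480x640 bool, what is visible of it) and "pixel" ([row, column] in pixels, amid what is visible of it).
The state is a dict: "clock": time; "joint_positions": joint angles; "joint_velocities": joint speeds; "tau": joint torques, N m; "ee_pos": TCP position; "ee_rot": TCP orientation; "wrist_force": force on the tool from outside, world axes, zero at the start; "moment": the same for the moment, N m; "finger_gap": finger opening in mm; "finger_force": force on a finger pad.
Only numpy, scipy, OpenCV 4.12 (cv2) and the standard library are available. Lean on these libraries where they do the work, as an engineer would, in place of code of your own. Each camera call takes 0.05 s, during which the arm holds its last target. There are 200 camera calls.

TASK

Clear up after forging: put each of the four loose anvil tools (hammer head, V-block, cone and fuller) back upright on the wooden board whose black outline has its shape, so that it covers the outline squarely. Leave the lidded tin and the rivet tray where they stand.

Things in the scene. Friction and masses are not known exactly. Their poses are not given: they have to be found in the camera images.
- hammer_head_center (a point): Double-faced steel hammer head without its handle, lying on its flat side with the black eye hole facing up; 100 mm long, 32 mm high, 36 mm wide over the cheeks in its middle, 23 mm at the two necks, 32 mm at the faces; about 0.6 kg. The point is its centre, half-way up (16 mm above its underside). x along its length, z up; both ends are alike. Grasp it across the cheeks.
- v_block_center (a point): Steel V-block, 75 mm long (x), 48 mm wide (y), 26 mm high, with a V groove 26 mm wide and 13 mm deep along the middle of its top; about 0.6 kg. The point is the centre of the block, half-way up (13 mm above its underside; it is at the bottom of the groove). z up; both ends are alike. Grasp it across its 48 mm width.
- cone_center (a point): Steel cone mandrel standing upright, 84 mm high: round foot of 60 mm diameter and 12 mm high, cone narrowing from 42 mm to 26 mm diameter at 60 mm height, then a straight round neck of 26 mm diameter up to the top; about 0.55 kg. The point is on its axis, half-way up (42 mm above its underside); z up. The straight neck (18 to 42 mm above the point) is the best grip.
- fuller_center (a point): Steel anvil fuller: square foot 40 x 40 mm and 20 mm high, with a rounded ridge 16 mm thick (y) and 40 mm long (x) on top, 50 mm high in all; about 0.4 kg. The point is on its middle axis, half-way up (25 mm above its underside). x along the ridge, z up. The ridge's end faces are flush with the foot, so it can be gripped along x over 40 mm.
- board_hammer_top (a point): A pale wooden board, 110 x 80 x 10 mm, lying flat and fixed to the bench, with a black painted outline in its middle: a hammer head seen from above, 100 mm long with 36 mm wide cheeks and narrow necks. The point is the centre of the outline on the board's top face, 10 mm above the bench; x runs along the board's 110 mm side, z up. The hammer head belongs here, its length along x, either way round.
- board_v_top (a point): A pale wooden board, 110 x 80 x 10 mm, lying flat and fixed to the bench, with a black painted outline in its middle: a plain rectangle, 75 x 48 mm, its long side along x. The point is the centre of the outline on the board's top face, 10 mm above the bench; x runs along the board's 110 mm side, z up. The V-block belongs here, its length along x, either way round.
- board_cone_top (a point): A pale wooden board, 110 x 80 x 10 mm, lying flat and fixed to the bench, with a black painted outline in its middle: a round disc of 60 mm diameter. The point is the centre of the outline on the board's top face, 10 mm above the bench; x runs along the board's 110 mm side, z up. The cone belongs here, standing on its foot, at any turn.
- board_fuller_top (a point): A pale wooden board, 110 x 80 x 10 mm, lying flat and fixed to the bench, with a black painted outline in its middle: a square of 40 mm side, sides along x and y. The point is the centre of the outline on the board's top face, 10 mm above the bench; x runs along the board's 110 mm side, z up. The fuller belongs here, standing on its foot, its sides along the square's sides (any quarter turn).
- tin: Bare metal round tin with a closed lid, 60 mm diameter, 62 mm high, standing loose on the bench: not part of the job, to be left where it stands. Origin at the centre of its underside.
- rivet_tray: Dark steel open tray of copper rivets, 85 x 65 x 28 mm, loose on the bench: not part of the job, to be left where it stands. Origin at the centre of its underside, x along its 85 mm side.
There are look-alikes about, which are no part of the job. What is shaped like the part that bears hammer_head_center but green is not meant.

How it is judged (in metres and radians):
At the end, for the whole second after the job is handed in: Each of the four tools rests upright on its own board: centre within 12 mm of the outline's centre, 4 mm in height and 0.1 rad of upright; hammer head, V-block and fuller turned to within 0.2 rad of their outline; all at rest (horizontal distance between hammer_head_center and board_hammer_top below 0.012 m and z of hammer_head_center in the frame of board_hammer_top between 0.012 and 0.02 m and angle between each of hammer_head_center, v_block_center, cone_center, fuller_center's own z axis and vertical below 0.1 rad and linear speed of each of hammer_head, v_block, cone, fuller below 0.02 m/s and angular speed of each of hammer_head, v_block, cone, fuller below 0.2 rad/s and angle between the x axis of hammer_head_center and the x axis of board_hammer_top, either way round below 0.2 rad and horizontal distance between v_block_center and board_v_top below 0.012 m and z of v_block_center in the frame of board_v_top between 0.009 and 0.017 m and angle between the x axis of v_block_center and the x axis of board_v_top, either way round below 0.2 rad and horizontal distance between cone_center and board_cone_top below 0.012 m and z of cone_center in the frame of board_cone_top between 0.038 and 0.046 m and horizontal distance between fuller_center and board_fuller_top below 0.012 m and z of fuller_center in the frame of board_fuller_top between 0.021 and 0.029 m and (angle between the x axis of fuller_center and the x axis of board_fuller_top, either way round below 0.2 rad or angle between the x axis of fuller_center and the y axis of board_fuller_top, either way round below 0.2 rad)); the robot touches nothing.
It fails at once if the tin was shifted by more than 25 mm (distance of tin from where it was at the start of the episode above 0.025 m).
It fails at once if the rivet tray was shifted by more than 25 mm (distance of rivet_tray from where it was at the start of the episode above 0.025 m).
It also fails if it takes over 120 s, if anything falls off the work surface, if the arm or the gripper's body presses on something with over 40 N, if the wrist force passes 120 N, or if a joint passes its speed limit or range.

## Working session

There is one attempt and no reset: what is moved stays moved. The work goes in short steps, Python scripts to look and compute and a tool call to move; the robot and the scene stay as the last step left them, time stands still between calls to the robot, and variables do not carry over. Pictures are saved under pics/ and viewed, at most 14 in all, crops included, and the job is handed in when it is done.

Besides the shell and the picture viewer there is one more tool, called as name(argument=value, ...), one argument or row to a line, values as JSON. apply_moves: Moves the arm, as the interface text tells. Its arguments: {"type":"object","properties":{"moves":{"type":"array"},"gripper":{"type":"number"}},"required":["moves"]}

```bash
mkdir -p pics; cat > h.py <<'E'
import numpy as np,cv2
from workcell import manip,eyes,ticket,models
def ray(p,px):
    px=np.atleast_2d(np.array(px,float))  # (u,v)
    n=cv2.undistortPoints(px.reshape(-1,1,2),p["mtx"],np.array(p["distortion"])).reshape(-1,2)
    d=np.c_[n,np.ones(len(n))]@np.array(p["R"]); C=-np.array(p["R"]).T@np.array(p["t"]).ravel()
    return C,d
def onz(p,px,z):
    C,d=ray(p,px); return C+d*((z-C[2])/d[:,2])[:,None]
def proj(p,X):
    return cv2.projectPoints(np.array(X,float).reshape(-1,1,3),cv2.Rodrigues(np.array(p["R"]))[0],np.array(p["t"],float),p["mtx"],np.array(p["distortion"]))[0].reshape(-1,2)
names="hammer_head_center v_block_center cone_center fuller_center board_hammer_top board_v_top board_cone_top board_fuller_top tin rivet_tray".split()
E
python3 - <<'E'
from h import *
for c in("scene","top"):
    p=eyes.camera(c); cv2.imwrite(f"pics/{c}0.png",p["color"])
    R=np.array(p["R"]);print(c,(-R.T@np.array(p["t"]).ravel()).round(),R[2].round(2),np.array(p["mtx"])[0,0])
    for n in names: print(n,[(round(d["conf"],2),np.round(d["pixel"]).tolist()) for d in models.spot_in(p,n)][:5])
print(manip.state())
E
```

```text
scene [1220. -515.  711.] [-0.63  0.47 -0.61] 499.77258419664366
hammer_head_center [(0.78, [319.0, 318.0]), (0.63, [322.0, 255.0]), (0.61, [378.0, 201.0])]
v_block_center [(0.72, [273.0, 168.0]), (0.52, [216.0, 355.0])]
cone_center [(0.56, [180.0, 448.0]), (0.42, [218.0, 355.0])]
fuller_center [(0.63, [236.0, 423.0])]
board_hammer_top [(0.9, [329.0, 146.0])]
board_v_top [(0.96, [179.0, 382.0]), (0.45, [322.0, 258.0])]
board_cone_top [(0.95, [218.0, 357.0]), (0.45, [329.0, 148.0])]
board_fuller_top [(0.93, [267.0, 242.0])]
tin [(0.97, [276.0, 358.0]), (0.62, [322.0, 258.0])]
rivet_tray [(0.64, [237.0, 308.0])]
top [ 388.   22. 1168.] [ 0.13 -0.03 -0.99] 435.4681747006455
hammer_head_center [(0.79, [188.0, 456.0]), (0.58, [212.0, 405.0]), (0.51, [262.0, 262.0])]
v_block_center [(0.89, [296.0, 436.0])]
cone_center [(0.62, [268.0, 380.0]), (0.61, [245.0, 152.0]), (0.31, [264.0, 262.0])]
fuller_center [(0.62, [201.0, 238.0])]
board_hammer_top [(0.9, [251.0, 467.0])]
board_v_top [(0.78, [298.0, 197.0])]
board_cone_top [(0.96, [266.0, 262.0])]
board_fuller_top [(0.84, [271.0, 381.0])]
tin 
[... 226 characters left out ...]
y([-1.94377846e-03, -8.00425020e-04,  2.56414205e-04, -3.88743983e-05,
        5.10119449e-05,  1.46926248e-04, -1.11993316e-03]), 'tau': array([ 3.23567307e-03, -9.35555363e+01,  3.66497688e+00, -4.54561007e+01,
       -4.87322768e-02,  1.30949068e-02,  9.06951016e-06]), 'ee_pos': array([204.49443596, 643.24058012, 302.65578584]), 'ee_rot': array([[-9.52985430e-01,  3.03016117e-01, -5.01398491e-05],
       [ 3.03016120e-01,  9.52985429e-01, -6.08007550e-05],
       [ 2.93589369e-05, -7.31354162e-05, -9.99999997e-01]]), 'wrist_force': array([ 0.01193143, -0.58332383,  0.6355071 ]), 'moment': array([-0.00545301,  0.01420162, -0.07213623]), 'finger_force': 0.0, 'finger_gap': 94.01257584004071}
```

View pics/scene0.png

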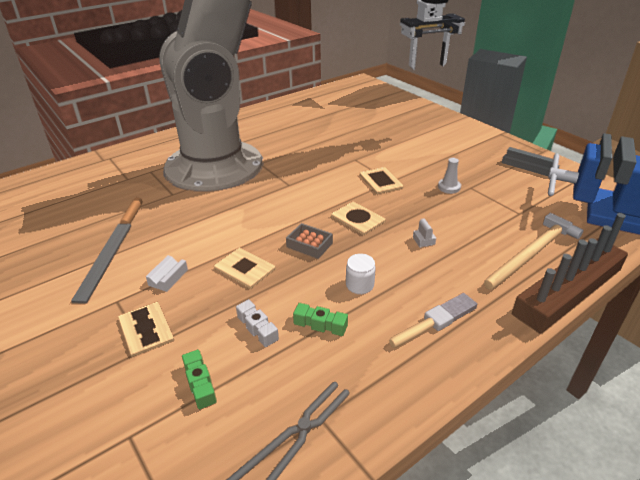

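View pics/top0.png

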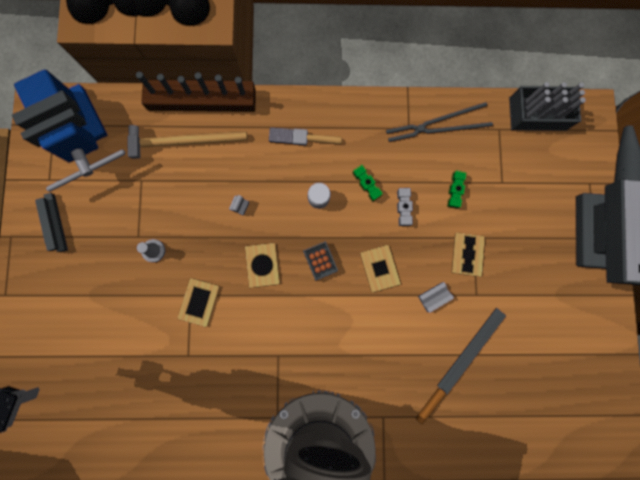

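The grey hammer head is at scene (258,322) and top (405,207). The two green look-alikes are at scene (320,319) and (198,378), top (368,183) and (457,189), so I choose the grey one. The V-block is at scene (167,273) and top (436,297), the cone at scene (450,177) and top (151,249), and the fuller at scene (425,234) and top (239,204). The boards at top are hammer (468,254), V (199,302), cone (262,265) and fuller (380,268).

Next I'll fit poses by matching silhouettes in both views.

```bash
cat > fit.py <<'E'
from h import *
from scipy.optimize import minimize
def box(x0,x1,y0,y1,z0,z1): return np.array([[x,y,z] for x in(x0,x1) for y in(y0,y1) for z in(z0,z1)],float)
def ring(r,z): a=np.linspace(0,2*np.pi,25)[:-1]; return np.c_[r*np.cos(a),r*np.sin(a),0*a+z]
# convex parts, origin at underside centre
G={"hammer_head_center":[box(-18,18,-18,18,0,32),box(-50,50,-11.5,11.5,3,29),box(-50,-32,-16,16,0,32),box(32,50,-16,16,0,32)],
"v_block_center":[box(-37.5,37.5,-24,24,0,13),box(-37.5,37.5,-24,-13,0,26),box(-37.5,37.5,13,24,0,26)],
"cone_center":[np.r_[ring(30,0),ring(30,12)],np.r_[ring(21,12),ring(13,60)],np.r_[ring(13,60),ring(13,84)]],
"fuller_center":[box(-20,20,-20,20,0,20),np.r_[box(-20,20,-8,8,20,44),box(-20,20,-4,4,44,50)]],
"board":[box(-55,55,-40,40,0,10)]}
S=4
def place(P,q): x,y,z,w=q; c,s=np.cos(w),np.sin(w); return P@np.array([[c,s,0],[-s,c,0],[0,0,1]])+[x,y,z]
def render(p,parts,q,roi):
    u0,v0,u1,v1=roi; m=np.zeros(((v1-v0)*S,(u1-u0)*S),np.uint8)
    for P in parts:
        uv=((proj(p,place(P,q))-[u0,v0]+.5)*S-.5)
        cv2.fillConvexPoly(m,np.round(cv2.convexHull(uv.astype(np.float32))*16).astype(np.int32),255,shift=4)
    return cv2.resize(m,None,fx=1/S,fy=1/S,interpolation=cv2.INTER_AREA)/255.
def fit(parts,views,q0,fixz=None,half=np.pi):
    R=[]
    for p,m in views:
        v,u=np.nonzero(m); R.append((max(u.min()-15,0),max(v.min()-15,0),min(u.max()+16,640),min(v.max()+16,480)))
    def cost(t):
        q=t if fixz is None else [t[0],t[1],fixz,t[2]]
        c=0
        for (p,m),r in zip(views,R):
            a=render(p,parts,q,r); b=m[r[1]:r[3],r[0]:r[2]]; c+=np.abs(a-b).sum()/b.sum()
        return c
    best=None
    for w in np.arange(0,half,np.pi/8):
        t0=[*q0[:2],w] if fixz is not None else [*q0[:3],w]
        d=np.diag([12,12,.3]) if fixz is not None else np.diag([12,12,6,.3])
        r=minimize(cost,t0,method="Nelder-Mead",options=dict(initial_simplex=np.r_[[t0],t0+d],xatol=.02,fatol=1e-4,maxiter=250))
        if best is None or r.fun<best.fun: best=r
    return best.x,best.fun
E
cat > m1.py <<'E'
from fit import *
P={c:eyes.camera(c) for c in("scene","top")}
approx={"hammer_head_center":((258,322),(405,207)),"v_block_center":((167,273),(436,297)),"cone_center":((450,177),(151,249)),"fuller_center":((425,234),(239,204)),
"board_hammer_top":((146,329),(468,254)),"board_v_top":((382,179),(199,302)),"board_cone_top":((357,218),(262,265)),"board_fuller_top":((242,267),(380,268)),"tin":((358,276),(319,194)),"rivet_tray":((308,237),(320,260))}
vis={c:P[c]["color"].copy() for c in P}
for n in names:
    views=[]
    for c,uv in zip(("scene","top"),approx[n]):
        ds=[d for d in models.cut_out(P[c],n) if np.hypot(d["pixel"][1]-uv[0],d["pixel"][0]-uv[1])<25]
        if not ds:
            print(n,c,"no region"); 
            if "board" in n:
                hsv=cv2.cvtColor(P[c]["color"],cv2.COLOR_BGR2HSV);print(hsv[uv[1]-15:uv[1]+16:3,uv[0]].tolist())
            continue
        m=ds[0]["region"]; views.append((P[c],m.astype(float)))
        cs,_=cv2.findContours(m.astype(np.uint8),0,1); cv2.drawContours(vis[c],cs,-1,(0,0,255),1)
    if not views: continue
    q0=onz(P["top"],approx[n][1],20)[0]; q0[2]=0
    k="board" if "board" in n else n
    if k not in G: print(n,q0.round(),[v[1].sum() for v in views]); continue
    q,f=fit(G[k],views,q0); q2,f2=fit(G[k],views,q0,fixz=0.)
    print(n,q.round(2),round(f,3),"z0:",q2.round(2),round(f2,3))
for c in vis:
    cv2.imwrite(f"pics/{c}1.png",cv2.resize(vis[c][120:420,60:500] if c=="scene" else vis[c][150:330,110:510],None,fx=1.8,fy=1.8))
E
python3 m1.py
```

```text
hammer_head_center [ 624.15 -228.94   -0.94    3.15] 0.205 z0: [ 624.14 -228.8     3.15] 0.206
v_block_center [ 384.46 -304.77    1.47   -1.06] 0.166 z0: [ 383.98 -304.95   -1.07] 0.172
cone_center [ 5.0652e+02  4.4391e+02 -3.3300e+00  3.3000e-01] 0.264 z0: [5.0667e+02 4.4236e+02 3.0000e-01] 0.301
fuller_center [ 6.2782e+02  2.1794e+02 -3.0000e-02  2.7000e+00] 0.181 z0: [627.88 217.96   2.7 ] 0.182
board_hammer_top [ 498.6  -400.8     0.68    3.01] 0.165 z0: [ 498.38 -400.85    3.01] 0.166
board_v_top [ 3.7213e+02  3.1894e+02 -6.4000e-01 -2.5000e-01] 0.283 z0: [372.33 318.71   2.88] 0.282
board_cone_top [468.48 154.25  -0.77   3.25] 0.166 z0: [4.6874e+02 1.5408e+02 1.2000e-01] 0.169
board_fuller_top scene no region
[[18, 97, 244], [19, 101, 243], [14, 115, 212], [11, 110, 79], [12, 110, 81], [11, 106, 82], [11, 108, 78], [15, 112, 226], [20, 94, 247], [21, 91, 250], [15, 109, 184]]
board_fuller_top [ 462.32 -164.72  -25.35    3.43] 0.035 z0: [ 460.96 -160.6     3.43] 0.053
tin [658.   2.   0.] [np.float64(1057.0), np.float64(455.0)]
rivet_tray [480.  -1.   0.] [np.float64(1146.0), np.float64(788.0)]
```

```bash
cat > m2.py <<'E'
from fit import *
P={c:eyes.camera(c) for c in("scene","top")}
z=0
O={"board_hammer_top":[box(-18,18,-18,18,z,z),box(-50,50,-11.5,11.5,z,z),box(-50,-32,-16,16,z,z),box(32,50,-16,16,z,z)],"board_v_top":[box(-37.5,37.5,-24,24,z,z)],"board_cone_top":[ring(30,0)],"board_fuller_top":[box(-20,20,-20,20,z,z)]}
q0={"board_hammer_top":(498.5,-401,3.01),"board_v_top":(372,319,-.25),"board_cone_top":(468.5,154,.1),"board_fuller_top":(461,-161,.29)}
ob={"hammer_head_center":(624.1,-228.9,0,0.01),"v_block_center":(384.2,-304.9,0,-1.065),"cone_center":(506.6,443,0,.3),"fuller_center":(627.9,218,0,2.7)}
vis={c:cv2.resize(P[c]["color"],None,fx=4,fy=4) for c in P}
def draw(c,parts,q,col):
    for X in parts:
        uv=(proj(P[c],place(X,q))+.5)*4-.5
        cv2.polylines(vis[c],[cv2.convexHull(uv.astype(np.float32)).round().astype(int)],True,col,1)
for n,(x,y,w) in q0.items():
    views=[]
    for c in P:
        g=cv2.cvtColor(P[c]["color"],cv2.COLOR_BGR2GRAY).astype(float)
        bm=render(P[c],[box(-58,58,-43,43,0,0)],(x,y,10,w),(0,0,640,480))>.5
        inner=render(P[c],[box(-53,53,-38,38,0,0)],(x,y,10,w),(0,0,640,480))>.9
        lo,hi=np.percentile(g[inner],5),np.percentile(g[inner],75)
        m=np.clip((hi-g)/(hi-lo),0,1)*inner; m[m<.15]=0
        views.append((P[c],m))
    out=[]
    for vs in(views,views[:1],views[1:]):
        r=fit(O[n],vs,(x,y,10),fixz=None if len(vs)==2 else 10.)
        out.append(r)
    bq,bf=fit([np.array(G["board"][0])-[0,0,10]],[(p,(render(p,[box(-55,55,-40,40,0,0)],(x,y,10,w),(0,0,640,480)))) for p,_ in views[:1]],(x,y,10),fixz=10.) if 0 else (0,0)
    for q,f in out: print(n,q.round(2),round(f,3))
    for c in P: draw(c,O[n],out[0][0],(255,0,255)); draw(c,[box(-55,55,-40,40,0,0)],(x,y,10,w),(255,255,0))
for n,q in ob.items():
    for c in P: draw(c,G[n],q,(0,0,255))
def tile(c,ctrs,name,h=50):
    T=[vis[c][int(proj(P[c],[k])[0][1]*4)-150:int(proj(P[c],[k])[0][1]*4)+150,int(proj(P[c],[k])[0][0]*4)-100:int(proj(P[c],[k])[0][0]*4)+100] for k in ctrs]
    cv2.imwrite(name,np.vstack([np.hstack(T[:4]),np.hstack(T[4:])]))
C=[(q[0],q[1],15) for q in ob.values()]+[(q[0],q[1],10) for q in q0.values()]
tile("scene",C,"pics/ts.png");tile("top",C,"pics/tt.png")
E
python3 m2.py
```

```text
board_hammer_top [ 4.9762e+02 -4.0069e+02  9.8200e+00 -1.4000e-01] 0.369
board_hammer_top [ 4.9770e+02 -4.0097e+02 -1.4000e-01] 0.14
board_hammer_top [ 497.71 -400.71    3.  ] 0.227
board_v_top [370.31 318.77   8.65   2.86] 0.238
board_v_top [371.42 317.37   2.85] 0.097
board_v_top [ 3.7034e+02  3.1863e+02 -2.7000e-01] 0.139
board_cone_top [467.66 154.26   8.49   0.61] 0.229
board_cone_top [468.51 152.77   0.57] 0.093
board_cone_top [ 4.6812e+02  1.5410e+02 -1.0000e-02] 0.14
board_fuller_top [ 4.5941e+02 -1.6129e+02  9.5000e+00  2.6000e-01] 0.278
board_fuller_top [ 459.89 -161.55    1.85] 0.083
board_fuller_top [ 4.5949e+02 -1.6097e+02  2.7000e-01] 0.195
```

View pics/ts.png

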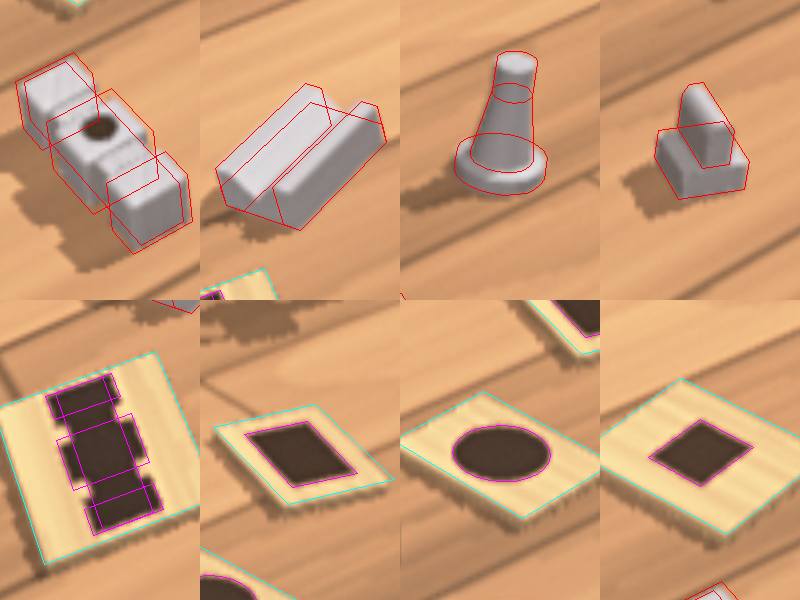

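View pics/tt.png

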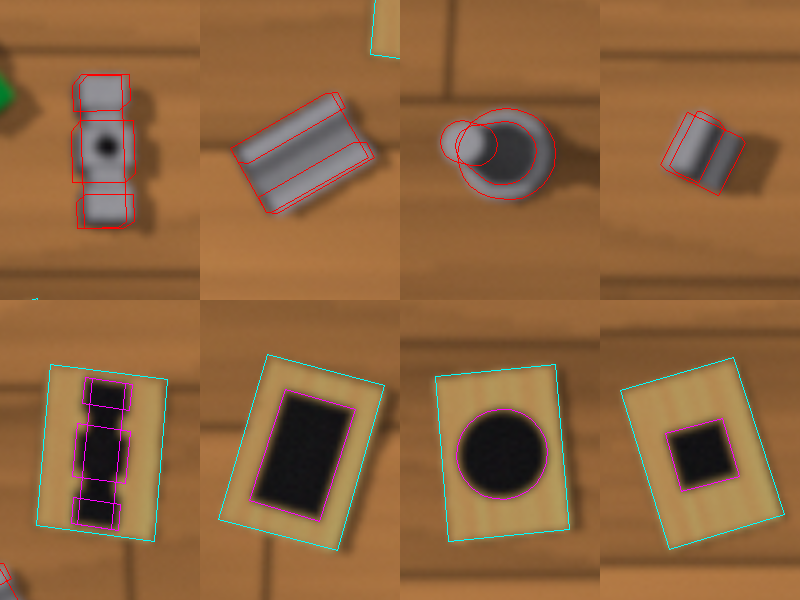

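All fits land on the objects in both views, the heights agree with the text (bench 0, outlines about 10), and the grey hammer head is confirmed. I'll start with the cone.

```bash
cat > go.py <<'E'
import sys; from h import *
s=manip.state(); R=s["ee_rot"]; p=s["ee_pos"]
x,y,z,a=map(float,sys.argv[1:5]); d=R.T@(np.array([x,y,z])-p)
cur=np.arctan2(R[1,1],R[0,1]); dw=(a-cur+np.pi)%(2*np.pi)-np.pi
print("t",s["clock"],"pos",p.round(1),"a",cur.round(3),"tilt",R[2].round(3),"gap",s["finger_gap"].round(1),"ff",s["finger_force"],"j7",s["joint_positions"][6].round(2))
print("shift",d.round(1),"roll",round(-dw,3))
E
python3 go.py 506.6 443 300 1.263; python3 go.py 506.6 443 156 1.263
```

```text
Traceback (most recent call last):
  File "go.py", line 5, in <module>
    print("t",s["clock"],"pos",p.round(1),"a",cur.round(3),"tilt",R[2].round(3),"gap",s["finger_gap"].round(1),"ff",s["finger_force"],"j7",s["joint_positions"][6].round(2))
                                                                                      ^^^^^^^^^^^^^^^^^^^^^
AttributeError: 'float' object has no attribute 'round'
Traceback (most recent call last):
  File "go.py", line 5, in <module>
    print("t",s["clock"],"pos",p.round(1),"a",cur.round(3),"tilt",R[2].round(3),"gap",s["finger_gap"].round(1),"ff",s["finger_force"],"j7",s["joint_positions"][6].round(2))
                                                                                      ^^^^^^^^^^^^^^^^^^^^^
AttributeError: 'float' object has no attribute 'round'
```

```bash
sed -i 's/s\["finger_gap"\].round(1)/round(s["finger_gap"],1)/' go.py; python3 go.py 506.6 443 156 1.263
```

```text
t 2.3 pos [204.5 643.2 302.6] a 1.263 tilt [ 0. -0. -1.] gap 93.6 ff 0.0 j7 -0.07
shift [-348.6  -99.3  146.7] roll -0.0
```

apply_moves(
  moves=[
    [-58,-16.5,2,0],
    [-116,-33,2,0],
    [-174,-50,2,0],
    [-232,-66,2,0],
    [-290,-82.5,2,0],
    [-330,-94,2,0],
    [-348.5,-99.3,3,0],
    [-348.5,-99.3,3,0],
    [-348.5,-99.3,3,0],
    [-348.5,-99.3,30,0],
    [-348.5,-99.3,60,0],
    [-348.5,-99.3,60,0],
  ],
  gripper=-1,
)

```text
clock: 3.8
ee_pos: [504.4, 443.8, 240.8]
ee_rot: [[-0.954, 0.301, -0.003], [0.301, 0.954, -0.002], [0.002, -0.003, -1.0]]
wrist_force: [-0.4, -0.2, 0.9]
finger_gap: 94.1
finger_force: 0.0
```

```bash
python3 go.py 506.6 443 156 1.263
```

```text
t 3.8 pos [504.4 443.8 240.8] a 1.265 tilt [ 0.002 -0.003 -1.   ] gap 94.1 ff 0.0 j7 0.53
shift [-2.5  0.2 84.8] roll 0.002
```

apply_moves(
  moves=[
    [0,0,25,0],
    [0,0,50,0],
    [0,0,70,0],
    [0,0,86,0],
    [0,0,86,0],
    [0,0,86,0],
  ],
)

```text
clock: 4.55
ee_pos: [506.8, 443.3, 157.4]
ee_rot: [[-0.953, 0.303, 0.001], [0.303, 0.953, 0.001], [-0.0, 0.001, -1.0]]
wrist_force: [-0.6, 0.0, 0.3]
finger_gap: 94.0
finger_force: 0.0
```

```bash
python3 go.py 506.6 443 156 1.263
```

```text
t 4.55 pos [506.8 443.3 157.4] a 1.263 tilt [-0.     0.001 -1.   ] gap 94.0 ff 0.0 j7 0.54
shift [ 0.1 -0.3  1.4] roll -0.0
```

Accurate. Now I'll close the gripper and lift.

apply_moves(
  moves=[
    [0,0,1,0],
    [0,0,1,0],
    [0,0,1,0],
    [0,0,1,0],
    [0,0,1,0],
    [0,0,1,0],
    [0,0,1,0],
    [0,0,1,0],
  ],
  gripper=1,
)

```text
clock: 5.55
ee_pos: [506.5, 442.7, 155.5]
ee_rot: [[-0.953, 0.303, -0.0], [0.303, 0.953, -0.001], [0.0, -0.001, -1.0]]
wrist_force: [-1.8, -3.0, 0.8]
finger_gap: 25.0
finger_force: 29.8
```

apply_moves(
  moves=[
    [0,0,-10,0],
    [0,0,-35,0],
    [0,0,-70,0],
    [0,0,-100,0],
    [0,0,-120,0],
    [0,0,-120,0],
  ],
)

```text
clock: 6.3
ee_pos: [506.8, 443.4, 277.0]
ee_rot: [[-0.953, 0.303, 0.001], [0.303, 0.953, 0.002], [-0.001, 0.002, -1.0]]
wrist_force: [0.6, 0.4, -5.9]
finger_gap: 24.7
finger_force: 29.8
```

```bash
python3 go.py 467.9 153.8 280 1.263
```

```text
t 6.3 pos [506.8 443.4 277. ] a 1.263 tilt [-0.001  0.002 -1.   ] gap 24.7 ff 29.78047652151872 j7 0.52
shift [ -50.6 -287.7   -3.5] roll -0.0
```

apply_moves(
  moves=[
    [-9,-48,0,0],
    [-19,-105,0,0],
    [-29,-162,0,0],
    [-38,-215,0,0],
    [-46,-262,0,0],
    [-50.6,-287.4,0,0],
    [-50.6,-287.4,0,0],
    [-50.6,-287.4,20,0],
    [-50.6,-287.4,55,0],
    [-50.6,-287.4,85,0],
    [-50.6,-287.4,100,0],
    [-50.6,-287.4,105,0],
    [-50.6,-287.4,105,0],
    [-50.6,-287.4,105,0],
  ],
)

```text
clock: 8.05
ee_pos: [468.1, 154.0, 171.5]
ee_rot: [[-0.953, 0.303, 0.001], [0.303, 0.953, 0.001], [-0.001, 0.001, -1.0]]
wrist_force: [0.0, -0.1, -5.0]
finger_gap: 24.8
finger_force: 30.3
```

```bash
python3 go.py 467.9 153.8 166 1.263
```

```text
t 8.05 pos [468.1 154.  171.5] a 1.263 tilt [-0.001  0.001 -1.   ] gap 24.8 ff 30.294078681617975 j7 0.93
shift [ 0.1 -0.3  5.5] roll -0.0
```

apply_moves(
  moves=[
    [0,0,2,0],
    [0,0,4,0],
    [0,0,5.5,0],
    [0,0,5.5,0],
    [0,0,5.5,0],
  ],
)

```text
clock: 8.68
ee_pos: [467.9, 153.8, 165.4]
ee_rot: [[-0.953, 0.303, 0.0], [0.303, 0.953, 0.0], [-0.0, 0.0, -1.0]]
wrist_force: [-0.0, -0.7, 3.6]
finger_gap: 24.9
finger_force: 30.4
```

apply_moves(
  moves=[
    [0,0,0,0],
    [0,0,0,0],
    [0,0,0,0],
    [0,0,0,0],
    [0,0,0,0],
    [0,0,-15,0],
    [0,0,-50,0],
    [0,0,-90,0],
    [0,0,-110,0],
    [0,0,-110,0],
  ],
  gripper=-1,
)

```text
clock: 9.93
ee_pos: [468.2, 154.0, 277.3]
ee_rot: [[-0.953, 0.303, 0.003], [0.303, 0.953, 0.002], [-0.002, 0.003, -1.0]]
wrist_force: [-0.1, 0.5, -0.7]
finger_gap: 93.5
finger_force: 0.0
```

```bash
python3 go.py 627.9 218 250 -0.44
```

```text
t 9.925 pos [468.2 154.  277.3] a 1.263 tilt [-0.002  0.003 -1.   ] gap 93.5 ff 0.0 j7 0.87
shift [-132.7  109.3   27.9] roll 1.703
```

apply_moves(
  moves=[
    [-13,11,3,0.17],
    [-26,22,6,0.34],
    [-40,33,9,0.51],
    [-53,44,12,0.68],
    [-66,55,15,0.85],
    [-80,66,18,1.02],
    [-93,77,21,1.19],
    [-106,87,24,1.36],
    [-120,98,26,1.53],
    [-132.6,109.3,28,1.7],
    [-132.6,109.3,28,1.703],
    [-132.6,109.3,28,1.703],
    [-132.6,109.3,28,1.703],
  ],
)

```text
clock: 11.55
ee_pos: [626.7, 217.4, 247.3]
ee_rot: [[0.424, 0.905, -0.0], [0.905, -0.424, 0.0], [0.0, -0.0, -1.0]]
wrist_force: [-0.4, -0.2, 0.1]
finger_gap: 94.1
finger_force: 0.0
```

```bash
python3 go.py 627.9 218 103 -0.44
```

```text
t 11.55 pos [626.7 217.4 247.3] a -0.438 tilt [ 0. -0. -1.] gap 94.1 ff 0.0 j7 -0.6
shift [  1.1   0.9 144.3] roll 0.002
```

apply_moves(
  moves=[
    [0.5,0.5,30,0],
    [0.5,0.5,70,0],
    [0.5,0.5,105,0],
    [0.5,0.5,130,0],
    [0.5,0.5,142,0],
    [0.5,0.5,145,0],
    [0.5,0.5,145,0],
    [0.5,0.5,145,0],
  ],
)

```text
clock: 12.55
ee_pos: [628.2, 218.2, 103.1]
ee_rot: [[0.426, 0.905, 0.001], [0.905, -0.426, 0.001], [0.001, 0.001, -1.0]]
wrist_force: [-0.1, 0.5, 0.3]
finger_gap: 94.2
finger_force: 0.0
```

apply_moves(
  moves=[
    [0,0,0,0],
    [0,0,0,0],
    [0,0,0,0],
    [0,0,0,0],
    [0,0,0,0],
    [0,0,0,0],
    [0,0,0,0],
  ],
  gripper=1,
)

```text
clock: 13.42
ee_pos: [627.8, 217.9, 102.1]
ee_rot: [[0.426, 0.905, -0.0], [0.905, -0.426, -0.0], [-0.0, 0.0, -1.0]]
wrist_force: [0.3, 0.2, -0.0]
finger_gap: 40.7
finger_force: 29.9
```

```bash
python3 go.py 627.9 218 103 -0.44
```

```text
t 13.425 pos [627.8 217.9 102.1] a -0.44 tilt [-0.  0. -1.] gap 40.7 ff 29.867188567877747 j7 -0.52
shift [ 0.1  0.  -0.9] roll -0.0
```

apply_moves(
  moves=[
    [0,0,-10,0],
    [0,0,-40,0],
    [0,0,-80,0],
    [0,0,-120,0],
    [0,0,-138,0],
    [0,0,-138,0],
  ],
)

```text
clock: 14.18
ee_pos: [627.9, 218.2, 240.8]
ee_rot: [[0.426, 0.905, 0.001], [0.905, -0.426, 0.001], [0.001, 0.001, -1.0]]
wrist_force: [0.3, -0.4, -5.6]
finger_gap: 40.3
finger_force: 29.9
```

```bash
python3 go.py 459.5 -161.3 240 0.265
```

```text
t 14.175 pos [627.9 218.2 240.8] a -0.44 tilt [ 0.001  0.001 -1.   ] gap 40.3 ff 29.870696076977765 j7 -0.59
shift [-4.151e+02  9.200e+00  3.000e-01] roll -0.705
```

apply_moves(
  moves=[
    [-40,1,0,-0.07],
    [-85,2,0,-0.15],
    [-130,3,0,-0.22],
    [-175,4,0,-0.3],
    [-220,5,0,-0.38],
    [-265,6,0,-0.46],
    [-310,7,0,-0.54],
    [-350,8,0,-0.61],
    [-390,9,0,-0.67],
    [-415.2,9.1,0,-0.705],
    [-415.2,9.1,0,-0.705],
    [-415.2,9.1,0,-0.705],
    [-415.2,9.1,40,-0.705],
    [-415.2,9.1,80,-0.705],
    [-415.2,9.1,110,-0.705],
    [-415.2,9.1,122,-0.705],
    [-415.2,9.1,122,-0.705],
    [-415.2,9.1,122,-0.705],
  ],
)

```text
clock: 16.42
ee_pos: [459.8, -161.5, 119.1]
ee_rot: [[-0.262, 0.965, 0.001], [0.965, 0.262, -0.0], [-0.0, 0.001, -1.0]]
wrist_force: [-0.1, 0.2, -5.1]
finger_gap: 40.4
finger_force: 29.9
```

```bash
python3 go.py 459.5 -161.3 112 0.265
```

```text
t 16.425 pos [ 459.8 -161.5  119.1] a 0.265 tilt [-0.     0.001 -1.   ] gap 40.4 ff 29.870813727466157 j7 0.81
shift [ 0.3 -0.2  7.1] roll 0.0
```

apply_moves(
  moves=[
    [0,0,2,0],
    [0,0,4,0],
    [0,0,6,0],
    [0,0,6.3,0],
    [0,0,6.3,0],
  ],
)

```text
clock: 17.05
ee_pos: [459.3, -161.5, 112.1]
ee_rot: [[-0.262, 0.965, 0.0], [0.965, 0.262, 0.0], [0.0, 0.0, -1.0]]
wrist_force: [-0.9, 0.6, 2.7]
finger_gap: 40.4
finger_force: 29.9
```

apply_moves(
  moves=[
    [0,0,0,0],
    [0,0,0,0],
    [0,0,0,0],
    [0,0,0,0],
    [0,0,0,0],
    [0,0,-15,0],
    [0,0,-50,0],
    [0,0,-100,0],
    [0,0,-130,0],
    [0,0,-130,0],
  ],
  gripper=-0.3,
)

```text
clock: 18.3
ee_pos: [460.0, -161.8, 244.6]
ee_rot: [[-0.262, 0.965, 0.005], [0.965, 0.262, 0.0], [-0.001, 0.004, -1.0]]
wrist_force: [0.1, 0.8, -1.2]
finger_gap: 60.9
finger_force: 0.0
```

```bash
python3 go.py 624.2 -229 240 -1.56
```

```text
t 18.3 pos [ 460.  -161.8  244.6] a 0.265 tilt [-0.001  0.004 -1.   ] gap 60.9 ff 0.0 j7 0.64
shift [-107.8  140.8    5.3] roll 1.825
```

apply_moves(
  moves=[
    [-10,13,0,0.17],
    [-20,26,0,0.34],
    [-30,39,0,0.51],
    [-40,52,0,0.68],
    [-50,65,0,0.85],
    [-60,78,0,1.02],
    [-70,91,0,1.19],
    [-80,104,1,1.36],
    [-90,117,1,1.53],
    [-100,130,2,1.7],
    [-108.3,141,2,1.825],
    [-108.3,141,2,1.825],
    [-108.3,141,2,1.825],
  ],
)

```text
clock: 19.92
ee_pos: [622.9, -229.1, 239.5]
ee_rot: [[1.0, 0.013, -0.001], [0.013, -1.0, 0.0], [-0.001, -0.0, -1.0]]
wrist_force: [0.3, 0.1, 0.5]
finger_gap: 61.0
finger_force: 0.0
```

```bash
python3 go.py 624.2 -229 101 -1.56; python3 - <<'E'
from fit import *
q={"hammer_head_center":(624.1,-228.9,0,0.01),"cone_center":(467.8,154,10,.3),"fuller_center":(459.5,-161.3,10,.265)}
T=[]
for c in("scene","top"):
    p=eyes.camera(c);v=cv2.resize(p["color"],None,fx=4,fy=4)
    for n in q:
        for X in G[n]:
            cv2.polylines(v,[cv2.convexHull(((proj(p,place(X,q[n]))+.5)*4-.5).astype(np.float32)).round().astype(int)],True,(0,0,255),1)
    for n in q:
        u=(proj(p,[q[n][:3]])[0]*4).astype(int); T.append(v[u[1]-170:u[1]+130,u[0]-125:u[0]+125])
cv2.imwrite("pics/c1.png",np.vstack([np.hstack(T[:3]),np.hstack(T[3:])]))
E
```

```text
t 19.925 pos [ 622.9 -229.1  239.5] a -1.558 tilt [-0.001 -0.    -1.   ] gap 61.0 ff 0.0 j7 -0.8
shift [  1.5  -0.  138.5] roll 0.002
```

View pics/c1.png

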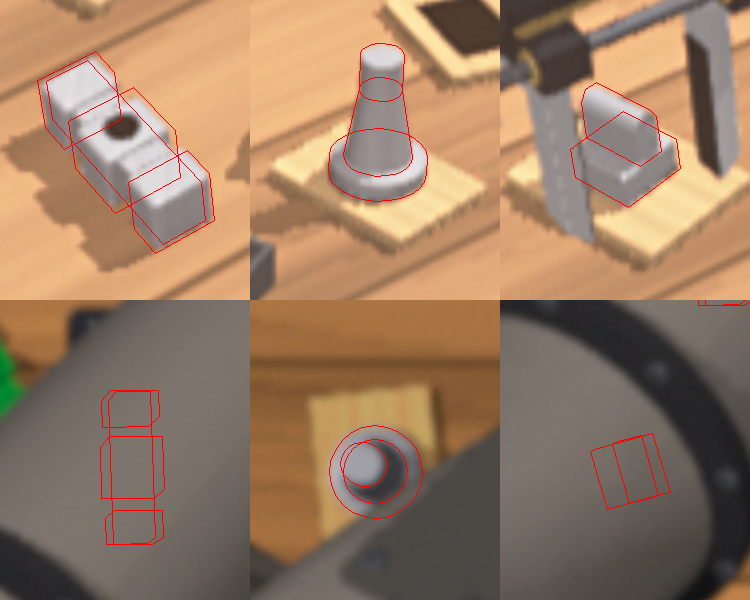

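Cone and fuller sit squarely on their outlines. Before gripping, I'll check the hammer's eye position.

```bash
python3 - <<'E'
from h import *
p=eyes.camera("scene"); g=cv2.cvtColor(p["color"],6).astype(float)
u,v=proj(p,[[624.1,-228.9,32]])[0].astype(int)
w=np.clip(90-g[v-8:v+9,u-8:u+9],0,None); yy,xx=np.mgrid[v-8:v+9,u-8:u+9]
print(onz(p,[(xx*w).sum()/w.sum(),(yy*w).sum()/w.sum()],32),(u,v),(w>0).sum())
E
```

```text
[[ 624.97189952 -228.88142209   32.        ]] (np.int64(255), np.int64(316)) 35
```

apply_moves(
  moves=[
    [0.5,0,30,0],
    [0.5,0,70,0],
    [0.5,0,105,0],
    [0.5,0,128,0],
    [0.5,0,137,0],
    [0.5,0,139,0],
    [0.5,0,139,0],
    [0.5,0,139,0],
  ],
)

```text
clock: 21.08
ee_pos: [624.5, -229.2, 101.7]
ee_rot: [[1.0, 0.011, 0.001], [0.011, -1.0, -0.0], [0.001, 0.0, -1.0]]
wrist_force: [0.7, -0.1, -0.2]
finger_gap: 61.1
finger_force: 0.0
```

apply_moves(
  moves=[
    [0,0,0,0],
    [0,0,0,0],
    [0,0,0,0],
    [0,0,0,0],
    [0,0,0,0],
    [0,0,0,0],
  ],
  gripper=1,
)

```text
clock: 21.82
ee_pos: [624.1, -229.0, 100.9]
ee_rot: [[1.0, 0.011, -0.0], [0.011, -1.0, 0.0], [-0.0, -0.0, -1.0]]
wrist_force: [-0.0, 1.8, 3.7]
finger_gap: 35.8
finger_force: 29.9
```

```bash
python3 go.py 624.2 -229 101 -1.56
```

```text
t 21.825 pos [ 624.1 -229.   100.9] a -1.56 tilt [-0. -0. -1.] gap 35.8 ff 29.925900399684906 j7 -0.7
shift [ 0.1 -0.  -0.1] roll -0.0
```

apply_moves(
  moves=[
    [0,0,-10,0],
    [0,0,-35,0],
    [0,0,-70,0],
    [0,0,-90,0],
    [0,0,-90,0],
    [0,0,-90,0],
  ],
)

```text
clock: 22.58
ee_pos: [623.8, -228.6, 190.1]
ee_rot: [[1.0, 0.011, -0.001], [0.011, -1.0, 0.001], [-0.001, -0.001, -1.0]]
wrist_force: [-0.8, -0.1, -6.2]
finger_gap: 35.9
finger_force: 29.9
```

```bash
python3 go.py 497.7 -400.8 190.9 -1.711
```

```text
t 22.575 pos [ 623.8 -228.6  190.1] a -1.56 tilt [-0.001 -0.001 -1.   ] gap 35.9 ff 29.92112696170807 j7 -0.76
shift [-128.   170.8   -0.8] roll 0.151
```

apply_moves(
  moves=[
    [-20,27,0,0.03],
    [-45,60,0,0.06],
    [-70,94,0,0.09],
    [-95,127,0,0.12],
    [-115,154,0,0.14],
    [-128.2,170.5,0,0.151],
    [-128.2,170.5,0,0.151],
    [-128.2,170.5,0,0.151],
    [-128.2,170.5,25,0.151],
    [-128.2,170.5,55,0.151],
    [-128.2,170.5,70,0.151],
    [-128.2,170.5,75,0.151],
    [-128.2,170.5,75,0.151],
    [-128.2,170.5,75,0.151],
  ],
)

```text
clock: 24.32
ee_pos: [498.1, -401.3, 116.8]
ee_rot: [[0.99, -0.14, 0.001], [-0.14, -0.99, -0.001], [0.001, 0.001, -1.0]]
wrist_force: [0.9, 0.2, -4.3]
finger_gap: 35.9
finger_force: 29.9
```

```bash
python3 go.py 497.7 -400.8 110.9 -1.711
```

```text
t 24.325 pos [ 498.1 -401.3  116.8] a -1.711 tilt [ 0.001  0.001 -1.   ] gap 35.9 ff 29.92110103368759 j7 -0.51
shift [-0.5 -0.4  5.9] roll 0.0
```

apply_moves(
  moves=[
    [0,0,2,0],
    [0,0,4,0],
    [0,0,5,0],
    [0,0,5.3,0],
    [0,0,5.3,0],
  ],
)

```text
clock: 24.95
ee_pos: [497.7, -400.9, 110.9]
ee_rot: [[0.99, -0.14, 0.0], [-0.14, -0.99, 0.0], [0.0, -0.0, -1.0]]
wrist_force: [-2.9, 3.8, 5.8]
finger_gap: 36.1
finger_force: 29.9
```

apply_moves(
  moves=[
    [0,0,0,0],
    [0,0,0,0],
    [0,0,0,0],
    [0,0,0,0],
    [0,0,0,0],
    [0,0,-15,0],
    [0,0,-50,0],
    [0,0,-90,0],
    [0,0,-90,0],
    [0,0,-90,0],
  ],
  gripper=-0.6,
)

```text
clock: 26.2
ee_pos: [497.8, -400.7, 200.8]
ee_rot: [[0.99, -0.14, 0.0], [-0.14, -0.99, 0.0], [0.0, -0.0, -1.0]]
wrist_force: [-0.4, -0.2, -0.3]
finger_gap: 74.8
finger_force: 0.0
```

```bash
python3 go.py 384.2 -304.9 200 0.506
```

```text
t 26.2 pos [ 497.8 -400.7  200.8] a -1.711 tilt [ 0. -0. -1.] gap 74.8 ff 0.0 j7 -0.58
shift [-125.9  -79.     0.8] roll -2.217
```

apply_moves(
  moves=[
    [-10,-6,0,-0.17],
    [-20,-12,0,-0.34],
    [-30,-18,0,-0.51],
    [-40,-24,0,-0.68],
    [-50,-30,0,-0.85],
    [-60,-36,0,-1.02],
    [-70,-42,0,-1.19],
    [-80,-48,0,-1.36],
    [-90,-55,0,-1.53],
    [-100,-62,0,-1.7],
    [-110,-68,0,-1.87],
    [-118,-74,0,-2.04],
    [-125.8,-79,0,-2.2],
    [-125.8,-79,0,-2.217],
    [-125.8,-79,0,-2.217],
    [-125.8,-79,0,-2.217],
  ],
)

```text
clock: 28.2
ee_pos: [384.4, -305.3, 200.4]
ee_rot: [[-0.483, 0.876, -0.0], [0.876, 0.483, -0.0], [0.0, -0.0, -1.0]]
wrist_force: [0.4, 0.1, -0.1]
finger_gap: 75.0
finger_force: 0.0
```

```bash
python3 go.py 384.2 -304.9 101 0.506;sed -i 's/^q={.*/q={"hammer_head_center":(497.7,-400.9,10,-.14),"v_block_center":(384.2,-304.9,0,-1.065)}/' /dev/null; python3 - <<'E'
from fit import *
p=eyes.camera("scene")
for n,x in(("hammer_head_center",(497,-401,10)),("v_block_center",(384,-305,0))):
    uv=proj(p,[x])[0]
    ds=[d for d in models.cut_out(p,n) if np.hypot(d["pixel"][1]-uv[0],d["pixel"][0]-uv[1])<25]
    if ds: print(n,*fit(G[n],[(p,ds[0]["region"].astype(float))],x,fixz=float(x[2])))
E
```

```text
t 28.2 pos [ 384.4 -305.3  200.4] a 0.504 tilt [ 0. -0. -1.] gap 75.0 ff 0.0 j7 1.22
shift [ 0.5  0.  99.4] roll -0.002
hammer_head_center [ 4.98786925e+02 -4.01360172e+02 -1.43747679e-01] 0.06682369470443605
v_block_center [ 382.93389862 -305.51957431    2.06499857] 0.05724338003826924sed: couldn't edit /dev/null: not a regular file
```

Hammer head placed: its measured pose agrees within 2 mm. Next is the V-block.

apply_moves(
  moves=[
    [0,0,25,0],
    [0,0,60,0],
    [0,0,85,0],
    [0,0,97,0],
    [0,0,99.2,0],
    [0,0,99.2,0],
    [0,0,99.2,0],
  ],
)

```text
clock: 29.22
ee_pos: [384.6, -305.4, 102.1]
ee_rot: [[-0.485, 0.875, 0.001], [0.875, 0.485, -0.001], [-0.001, 0.001, -1.0]]
wrist_force: [0.8, 0.3, 0.2]
finger_gap: 74.9
finger_force: 0.0
```

apply_moves(
  moves=[
    [0,0,0,0],
    [0,0,0,0],
    [0,0,0,0],
    [0,0,0,0],
    [0,0,0,0],
    [0,0,0,0],
  ],
  gripper=1,
)

```text
clock: 29.98
ee_pos: [384.2, -305.2, 101.5]
ee_rot: [[-0.485, 0.875, -0.0], [0.875, 0.485, -0.0], [-0.0, -0.0, -1.0]]
wrist_force: [-1.6, 0.1, 5.3]
finger_gap: 47.6
finger_force: 30.0
```

apply_moves(
  moves=[
    [0,0,-10,0],
    [0,0,-40,0],
    [0,0,-80,0],
    [0,0,-120,0],
    [0,0,-140,0],
    [0,0,-140,0],
    [0,0,-140,0],
  ],
)

```text
clock: 30.85
ee_pos: [383.8, -304.8, 240.6]
ee_rot: [[-0.485, 0.875, -0.001], [0.875, 0.485, 0.001], [0.001, -0.001, -1.0]]
wrist_force: [0.9, 0.1, -5.8]
finger_gap: 47.5
finger_force: 30.0
```

```bash
python3 go.py 370.8 318.3 240 1.301
```

```text
t 30.85 pos [ 383.8 -304.8  240.6] a 0.506 tilt [ 0.001 -0.001 -1.   ] gap 47.5 ff 29.97269779443741 j7 1.18
shift [551.3 290.7   0.9] roll -0.795
```

apply_moves(
  moves=[
    [25,33,0,-0.05],
    [50,67,0,-0.1],
    [75,100,0,-0.15],
    [100,134,0,-0.2],
    [126,167,0,-0.25],
    [151,200,0,-0.3],
    [176,234,0,-0.35],
    [201,267,0,-0.4],
    [240,270,0,-0.45],
    [279,272,0,-0.5],
    [318,275,0,-0.55],
    [357,278,0,-0.6],
    [396,280,0,-0.65],
    [435,283,0,-0.7],
    [474,285,0,-0.75],
    [513,288,0,-0.795],
    [540,290,0,-0.795],
    [552,290.7,0,-0.795],
    [552,290.7,0,-0.795],
    [552,290.7,0,-0.795],
  ],
)

```text
clock: 33.35
ee_pos: [371.4, 317.4, 241.0]
ee_rot: [[-0.963, 0.268, -0.0], [0.268, 0.963, -0.001], [0.0, -0.001, -1.0]]
wrist_force: [1.0, -0.5, -6.8]
finger_gap: 48.2
finger_force: 30.0
```

```bash
python3 go.py 370.8 318.3 111.5 1.301
```

```text
t 33.35 pos [371.4 317.4 241. ] a 1.3 tilt [ 0.    -0.001 -1.   ] gap 48.2 ff 29.97261732816696 j7 0.45
shift [  0.8   0.8 129.5] roll -0.001
```

apply_moves(
  moves=[
    [0.3,0.3,30,0],
    [0.3,0.3,70,0],
    [0.3,0.3,105,0],
    [0.3,0.3,121,0],
    [0.3,0.3,124,0],
    [0.3,0.3,126,0],
    [0.3,0.3,128,0],
    [0.3,0.3,129.5,0],
    [0.3,0.3,130,0],
    [0.3,0.3,130,0],
  ],
)

```text
clock: 34.6
ee_pos: [370.9, 319.0, 111.5]
ee_rot: [[-0.964, 0.267, 0.0], [0.267, 0.964, 0.0], [-0.0, 0.0, -1.0]]
wrist_force: [0.2, 0.4, -4.8]
finger_gap: 47.6
finger_force: 30.0
```

```bash
python3 go.py 370.8 318.3 111.5 1.301
```

```text
t 34.6 pos [370.9 319.  111.5] a 1.301 tilt [-0.  0. -1.] gap 47.6 ff 29.972438514232635 j7 0.42
shift [-0.1 -0.7  0. ] roll -0.0
```

apply_moves(
  moves=[
    [0,-0.5,0.7,0],
    [0,-0.5,1,0],
    [0,-0.5,1,0],
  ],
)

```text
clock: 34.98
ee_pos: [370.8, 318.9, 111.4]
ee_rot: [[-0.964, 0.266, 0.001], [0.266, 0.964, 0.001], [-0.0, 0.001, -1.0]]
wrist_force: [-5.5, -2.6, 19.0]
finger_gap: 47.7
finger_force: 30.0
```

apply_moves(
  moves=[
    [0,0,0,0],
    [0,0,0,0],
    [0,0,0,0],
    [0,0,0,0],
    [0,0,0,0],
    [0,0,-15,0],
    [0,0,-60,0],
    [0,0,-120,0],
    [0,0,-170,0],
    [0,0,-190,0],
    [0,0,-190,0],
    [0,0,-190,0],
  ],
  gripper=-0.6,
)

```text
clock: 36.48
ee_pos: [370.3, 318.1, 300.0]
ee_rot: [[-0.964, 0.267, -0.0], [0.267, 0.964, -0.0], [0.0, -0.001, -1.0]]
wrist_force: [-0.6, 1.0, 0.3]
finger_gap: 74.8
finger_force: 0.0
```

```bash
cat > chk.py <<'E'
from fit import *
q={"hammer_head_center":(497.7,-400.9,10,-.14),"v_block_center":(370.9,318.6,10,-.27),"cone_center":(467.8,154,10,.3),"fuller_center":(459.5,-161.3,10,.265)}
T=[]
for c in("scene","top"):
    p=eyes.camera(c);v=cv2.resize(p["color"],None,fx=4,fy=4)
    for n in q:
        uv=proj(p,[q[n][:3]])[0]
        ds=[d for d in models.cut_out(p,n) if np.hypot(d["pixel"][1]-uv[0],d["pixel"][0]-uv[1])<25]
        if ds: print(c,n,*fit(G[n],[(p,ds[0]["region"].astype(float))],q[n][:3],fixz=10.))
        for X in G[n]: cv2.polylines(v,[cv2.convexHull(((proj(p,place(X,q[n]))+.5)*4-.5).astype(np.float32)).round().astype(int)],True,(0,0,255),1)
    for n in q:
        u=(proj(p,[q[n][:3]])[0]*4).astype(int); T.append(v[u[1]-170:u[1]+130,u[0]-100:u[0]+100])
cv2.imwrite("pics/c2.png",np.vstack([np.hstack(T[:4]),np.hstack(T[4:])]))
E
python3 chk.py
```

```text
scene hammer_head_center [ 497.17079761 -401.0245872     3.00323544] 0.10650945062709768
scene v_block_center [372.17077542 318.64167931   2.88633049] 0.09098554082464495
scene cone_center [4.65955688e+02 1.55516747e+02 1.64307404e-01] 0.06293714958337206
scene fuller_center [ 4.58250173e+02 -1.61885144e+02  2.68736843e-01] 0.05949324701417569
top hammer_head_center [ 499.13975811 -400.4788813     3.00893415] 0.11386459989401165
top v_block_center [374.78992101 317.72078072   2.95658403] 1.0631904496814497
top cone_center [4.69156499e+02 1.54809139e+02 6.87041205e-02] 0.05896949350459787
top fuller_center [ 461.51702366 -161.96701047    3.46829547] 0.1168859104823364
```

View pics/c2.png

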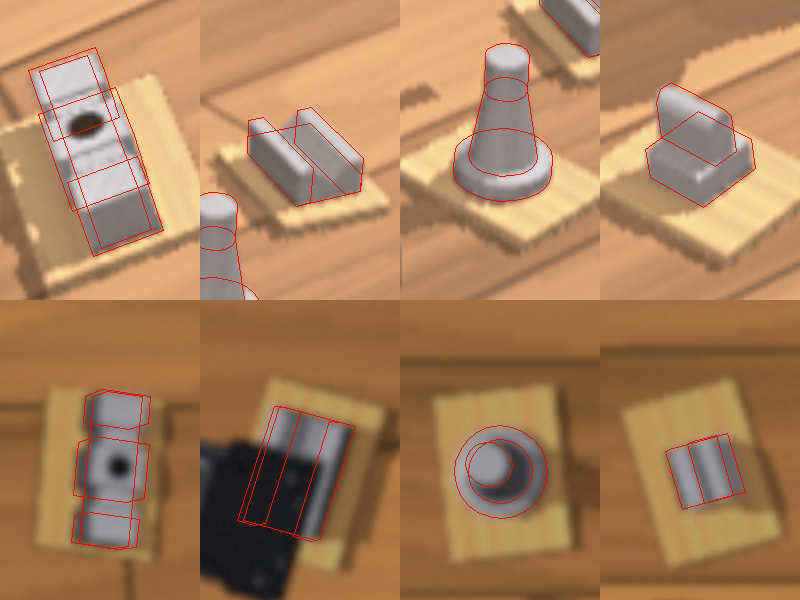

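All four tools stand upright on their own outlines, within about 3 mm. The gripper is clear, so I'll hand in.

```bash
python3 -c "from workcell import ticket; print(ticket.hand_in())"
```

```text
the job is handed in; nothing more can be done
None
```

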